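# Lids back on their vessels

### The job

The washed lids are piled up on the slab: take the pile apart and put each lid on its own vessel, the one whose rim it fits (largest on the chai pan on the stove, then milk pot, round-bellied pot and canister), level and centred so that it covers the mouth all round. Set the lids down without dropping them, leave the vessels standing where they are, and do not disturb the tray of tumblers or the spice box.

Things in the scene. Friction and masses are not known exactly. Their poses are not given: they have to be found in the camera images.
- lid_largest_knob (a point): The largest of 4 round steel lids, at first on the slab, bottom of the pile. Brim 160 mm across (16 wide, flat, the lid's lowest face), hollow crown 28 high over the brim's underside, flat top 124 across with an upright black round knob, 22 across, 24 tall: grip it from above, any yaw. Point: on the axis, 21 mm above the flat top, 49 above the brim's underside; z up. 150 g.
- lid_second_knob (a point): The second largest of 4 round steel lids, at first in the pile on the flat top of the next larger, its knob inside this one's hollow. Brim 132 mm across (16 wide, flat, the lid's lowest face), hollow crown 28 high over the brim's underside, flat top 96 across with an upright black round knob, 22 across, 24 tall: grip it from above, any yaw. Point: on the axis, 21 mm above the flat top, 49 above the brim's underside; z up. 110 g.
- lid_third_knob (a point): The second smallest of 4 round steel lids, at first in the pile on the flat top of the next larger, its knob inside this one's hollow. Brim 104 mm across (16 wide, flat, the lid's lowest face), hollow crown 28 high over the brim's underside, flat top 68 across with an upright black round knob, 22 across, 24 tall: grip it from above, any yaw. Point: on the axis, 21 mm above the flat top, 49 above the brim's underside; z up. 80 g.
- lid_smallest_knob (a point): The smallest of 4 round steel lids, at first in the pile on the flat top of the next larger, its knob inside this one's hollow. Brim 76 mm across (16 wide, flat, the lid's lowest face), hollow crown 28 high over the brim's underside, flat top 40 across with an upright black round knob, 22 across, 24 tall: grip it from above, any yaw. Point: on the axis, 21 mm above the flat top, 49 above the brim's underside; z up. 55 g.
- chai_pan_rim (a point): Wide tapered aluminium pan with a long black handle, standing on the burner of the steel stove (its base 97 mm above the slab); loose and empty. Rim 144 mm across outside, walls 3 mm, 74 mm tall. This point is the centre of its mouth, level with the rim's top; z points up. It takes the largest lid, whose brim then rests on the rim, 8 mm wider all round; the handle points along x, below the rim.
- milk_pot_rim (a point): Straight-sided steel pot with two small wire ears (they reach 73 mm from its axis, 20 mm below the rim), standing on the slab; loose and empty. Rim 116 mm across outside, walls 3 mm, 78 mm tall. This point is the centre of its mouth, level with the rim's top; z points up. It takes the second largest lid, whose brim then rests on the rim, 8 mm wider all round.
- belly_pot_rim (a point): Small round-bellied steel pot with a drawn-in neck (belly 104 mm across), standing on the slab; loose and empty. Rim 88 mm across outside, walls 3 mm, 66 mm tall. This point is the centre of its mouth, level with the rim's top; z points up. It takes the second smallest lid, whose brim then rests on the rim, 8 mm wider all round.
- canister_rim (a point): Tall narrow straight steel canister, standing on the slab; loose and empty. Rim 60 mm across outside, walls 3 mm, 94 mm tall. This point is the centre of its mouth, level with the rim's top; z points up. It takes the smallest lid, whose brim then rests on the rim, 8 mm wider all round.
- tray: Bystander: rectangular steel tray, 270 x 190 x 18 mm, with five loose glass tumblers (60 mm across, 85 mm tall) standing on it. Origin at the centre of its underside, long side along x.
- spice_box: Bystander: shut orange plastic spice box, 156 x 216 x 66 mm. Origin at the centre of its underside.
Not all that is in view belongs to the job. Leave any orange look-alike of the part that bears lid_smallest_knob alone. What is shaped like the part that bears lid_third_knob but turquoise is not meant.

How it is judged (in metres and radians):
At the end, for the whole second after the job is handed in: Each of the four lids rests, released and still, on its own vessel: axis within 10 mm of the centre of the mouth, brim down on the rim (knob point 43 to 55 mm above the rim), tilted less than 0.06 rad; each vessel is upright within 0.06 rad and within 30 mm of where it stood (horizontal distance between lid_largest_knob and chai_pan_rim below 0.01 m and z of lid_largest_knob in the frame of chai_pan_rim between 0.043 and 0.055 m and angle between each of lid_largest_knob, chai_pan_rim, lid_second_knob, milk_pot_rim, lid_third_knob, belly_pot_rim, lid_smallest_knob, canister_rim's own z axis and vertical below 0.06 rad and linear speed of each of lid_largest, lid_second, lid_third, lid_smallest below 0.02 m/s and angular speed of each of lid_largest, lid_second, lid_third, lid_smallest below 0.2 rad/s and distance of each of chai_pan_rim, milk_pot_rim, belly_pot_rim, canister_rim from where it was at the start of the episode below 0.03 m and horizontal distance between lid_second_knob and milk_pot_rim below 0.01 m and z of lid_second_knob in the frame of milk_pot_rim between 0.043 and 0.055 m and horizontal distance between lid_third_knob and belly_pot_rim below 0.01 m and z of lid_third_knob in the frame of belly_pot_rim between 0.043 and 0.055 m and horizontal distance between lid_smallest_knob and canister_rim below 0.01 m and z of lid_smallest_knob in the frame of canister_rim between 0.043 and 0.055 m); the robot touches nothing.
It fails at once if a lid is dropped (falls free by more than about 25 mm) ((contact force between lid_largest and the fingers below 0.05 N and linear speed of lid_largest above 0.7 m/s) or (contact force between lid_second and the fingers below 0.05 N and linear speed of lid_second above 0.7 m/s) or (contact force between lid_third and the fingers below 0.05 N and linear speed of lid_third above 0.7 m/s) or (contact force between lid_smallest and the fingers below 0.05 N and linear speed of lid_smallest above 0.7 m/s)).
It fails at once if a vessel is shoved more than 40 mm or tipped (distance of any of chai_pan_rim, milk_pot_rim, belly_pot_rim, canister_rim from where it was at the start of the episode above 0.04 m or angle between any of chai_pan_rim, milk_pot_rim, belly_pot_rim, canister_rim's own z axis and vertical above 0.3 rad).
It fails at once if the tray of tumblers or the spice box is shoved more than 20 mm (distance of any of tray, spice_box from where it was at the start of the episode above 0.02 m).
It fails at once if a tumbler is knocked over (angle between any of tumbler0, tumbler1, tumbler2, tumbler3, tumbler4's own z axis and vertical above 0.5 rad).
It also fails if it takes over 128 s, if anything falls off the work surface, if the arm or the gripper's body presses on something with over 40 N, if the wrist force passes 120 N, or if a joint passes its speed limit or range.

### The arm

A 6-joint arm with a two-finger parallel gripper is mounted at the origin on the work surface. World frame = base frame: x ahead of the robot, y to its left, z up, the work surface at z = 0. Lengths are in m, angles in degrees, forces in N, time in s.
With the tool pointing down it reaches from about 0.35 to 0.875 m from the base axis. Payload 4.2 kg.
Tool frame: the origin (TCP) lies midway between the tips of the shut fingers; the grasp point (between the pads) lies 19 mm behind it; y points along the fingers, z is the direction in which the jaws open and shut, and the axes are right-handed (so a half turn about y gives the same grasp; the last joint's range is limited). The gripper opens to 87 mm and grips with 3 to 60 N. Pads are 19 mm wide; open, the fingers measure 117 mm over their backs; the gripper's body (75 mm by 190 mm) begins 51 mm behind the grasp point.
Start: joints at [91.421, 22.042, 0.453, 0, -68.411, -14.817], TCP at [0.145, 0.608, 0.223] pointing down, gripper open.
Joint ranges: [-179.83, 179.83], [-69.29, 118.12], [-61.27, 80.66], [-181.25, 117.63], [-171.15, -9.14], [-177.46, 177.46]. Speed limits (degrees/s): [159.86, 159.86, 180, 180, 180, 180].

### API

Orientations are given as [roll, pitch, yaw] about the fixed x, y, z axes, in that order (R = Rz(yaw) Ry(pitch) Rx(roll)).
In Python, from workcell import env gives the robot as it stands. The module is installed in compiled form; this text tells all that it offers. Calls block until the motion is done:
- env.goto(position, orientation): joint-space move of the TCP to a pose.
- env.move_straight(position, rotation=None, rate=0.15, force_limit=None): straight line of the TCP; rotation=None keeps the orientation; rate is the mean speed in m/s. With force_limit (N) it stops when the force on the tool has changed by that much, and returns True; else False.
- env.set_joints(angles): joint-space move.
- env.gripper_to(opening, grasp_force=None): opening from 0.0 (shut) to 1.0 (fully open); grasp_force is the grip in N (None keeps the last); returns when the fingers have stopped.
- env.dwell(seconds).
- env.inverse_kinematics(position, orientation): joint angles nearest the present ones, or None.
- env.read_state(): the state.
- env.grab_frame(name): name is "scene" or "top" or "wrist"; returns a dict with "image" (400x640x3 uint8, blue, green, red), "fx", "fy", "cx", "cy" (pixels), "position" and "orientation" of the camera in the world. Camera axes: x right, y up, looking along -z (the intrinsics and any distortion apply to the point x, -y, -z); pixel columns grow to the right and rows downward; lengths in m; the calibration is good to about 2 mm. The wrist camera is an equidistant fisheye: a pixel r from the principal point sees the ray r / f radians off the axis. A picture is of the moment at which its call begins. There is no depth.
A pose or a line that the arm cannot do raises env.Unreachable and nothing moves.
- env.close_job(): hands the job in, once; it reports no verdict.
Trained networks look in a picture, given as the dict that the camera call returned (one of the last four; its "shot" number tells which), for a name from the list of things; names that differ only in an ending like _2 or _b are one class to them, and where a whole thing is asked for, a point or a joint stands for the part that bears it (a point fixed in the world has none). Each returns a list of dicts, best first, with "score" (0 to 1); they miss things now and then, are a little off and sometimes report something else, mostly with a low value. They report only what shows in the picture. A call takes as long as a camera call. They do not tell look-alikes from the thing itself.
- env.search_frame(picture, thing): "xyz" ([x, y, z] in m, in world coordinates, good to about 4 mm: the middle of the surface that is visible of it).
- env.trace(picture, thing): "mask" (400x640 bool, what is visible of it).
The state is a dict: "clock": time; "joint_positions": joint angles; "qvel": joint speeds; "joint_torque": joint torques, N m; "position": TCP position; "tool_rot": TCP orientation; "force": force on the tool from outside, world axes, zero at the start; "wrist_torque": the same for the moment, N m; "opening": opening from 0.0 (shut) to 1.0 (fully open).
Only numpy, scipy, OpenCV 4.12 (cv2) and the standard library are available. Lean on these libraries where they do the work, as an engineer would, in place of code of your own. Each camera call takes 0.05 s, during which the arm holds its last target.

## Working session

There is one attempt and no reset: what is moved stays moved. The work goes in short steps, each a Python script; the robot and the scene stay as the last script left them, time stands still between calls to the robot, and variables do not carry over. Pictures are saved under pics/ and viewed, and the job is handed in when it is done.

```bash
mkdir -p pics
python3 - <<'E'
from workcell import env
import cv2,numpy as np
s=env.read_state();print(s['clock'],s['position'],s['tool_rot'],s['opening'])
for n in ['scene','top']:
    f=env.grab_frame(n);cv2.imwrite(f'pics/{n}0.png',f['image']);print(n,f['fx'],f['cx'],f['cy'],f['position'],f['orientation'],[k for k in f])
    for t in ['lid_largest_knob','lid_second_knob','lid_third_knob','lid_smallest_knob','chai_pan_rim','milk_pot_rim','belly_pot_rim','canister_rim','tray','spice_box']:
        print(t,[(np.round(d['xyz'],3).tolist(),round(d['score'],2)) for d in env.search_frame(f,t)[:4]])
E
```

```text
0.0 [0.14462666 0.60742591 0.22147282] [-8.98772384e+01  6.90114702e-03  1.66596777e+02] 0.999946208130703
scene 426.0778946801553 318.1811396121654 202.5991013951796 [1.81048824 0.48089598 1.42129979] [ 43.98553743  -0.25221693 111.9513184 ] ['image', 'fx', 'fy', 'cx', 'cy', 'position', 'orientation', 'shot']
lid_largest_knob [([0.673, -0.278, 0.008], 0.63), ([0.664, -0.286, 0.027], 0.55)]
lid_second_knob [([0.662, -0.289, 0.027], 0.74), ([0.676, -0.276, 0.007], 0.43), ([0.698, -0.069, 0.058], 0.27)]
lid_third_knob [([0.867, -0.035, 0.016], 0.66), ([0.649, -0.292, 0.06], 0.44)]
lid_smallest_knob [([0.665, -0.502, 0.007], 0.48)]
chai_pan_rim [([0.445, 0.37, 0.136], 0.64), ([0.671, -0.278, 0.006], 0.54)]
milk_pot_rim [([0.442, 0.041, 0.043], 0.93)]
belly_pot_rim [([0.429, -0.256, 0.04], 0.67), ([0.648, -0.292, 0.058], 0.41)]
canister_rim [([0.699, -0.067, 0.062], 0.77)]
tray [([0.466, -0.545, 0.001], 0.71), ([0.677, -0.277, 0.006], 0.36)]
spice_box [([0.479, 0.626, 0.062], 0.82)]
top 375.0494611605484 319.29869709694714 197.44884094528769 [0.48707468 0.01962953 1.3841795 ] [  6.47716157  -0.48428875 -90.03472204] ['image', 'fx', 'fy', 'cx', 'cy', 'position', 'orientation', 'shot']
lid_largest_knob [([0.608, -0.281, 0.005], 0.66), ([0.624, -0.317, 0.087], 0.64)]
lid_second_knob [([0.395, -0.571, 0.003], 0.65), ([0.626, -0.282, 0.031], 0.59)]
lid_third_knob [([0.611, -0.297, 0.058], 0.84), ([0.848, -0.043, 0.011], 0.73)]
lid_smallest_knob [([0.652, -0.509, 0.004], 0.72), ([0.621, -0.317, 0.089], 0.67)]
chai_pan_rim [([0.456, 0.38, 0.105], 0.96)]
milk_pot_rim [([0.452, 0.039, 0.003], 0.82)]
belly_pot_rim [([0.414, -0.256, 0.007], 0.93)]
canister_rim [([0.689, -0.076, 0.029], 0.7)]
tray [([0.395, -0.571, -0.001], 0.69)]
spice_box [([0.44, 0.618, 0.065], 0.73)]
```

View pics/scene0.png

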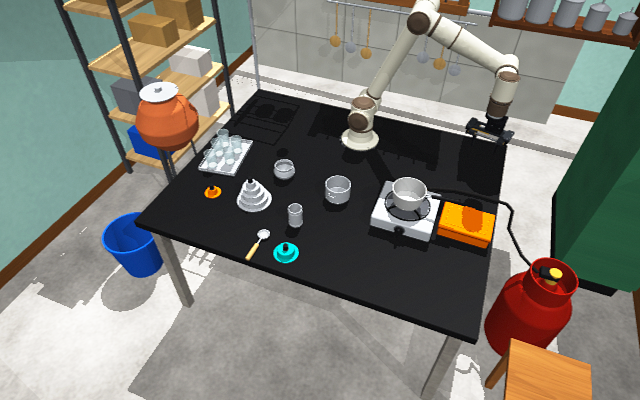

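View pics/top0.png

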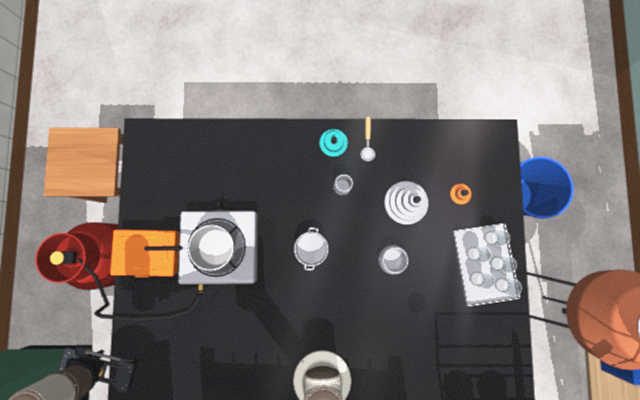

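```bash
cat > h.py <<'E'
from workcell import env
import cv2,numpy as np,math
from scipy.spatial.transform import Rotation as R
def yaw(x,y): return math.degrees(math.atan2(y,x))+90
def rot(x,y):
    return [-90,0,yaw(x,y)]
def ray(f,u,v):
    x=(np.asarray(u,float)-f['cx'])/f['fx'];y=(np.asarray(v,float)-f['cy'])/f['fy']
    return x,y
def proj(f,P,fish):
    Rm=R.from_euler('xyz',f['orientation'],degrees=True).as_matrix()
    c=(np.atleast_2d(P)-np.array(f['position']))@Rm
    X,Y,Z=c[:,0],-c[:,1],-c[:,2]
    if fish:
        r=np.hypot(X,Y);th=np.arctan2(r,Z);k=th/np.maximum(r,1e-9)
        return np.c_[f['cx']+f['fx']*k*X,f['cy']+f['fy']*k*Y]
    return np.c_[f['cx']+f['fx']*X/Z,f['cy']+f['fy']*Y/Z]
def unproj(f,uv,z,fish):
    uv=np.atleast_2d(uv).astype(float)
    a=(uv[:,0]-f['cx'])/f['fx'];b=(uv[:,1]-f['cy'])/f['fy']
    if fish:
        r=np.hypot(a,b);s=np.sin(r)/np.maximum(r,1e-9);d=np.c_[a*s,-b*s,-np.cos(r)]
    else: d=np.c_[a,-b,-np.ones_like(a)]
    Rm=R.from_euler('xyz',f['orientation'],degrees=True).as_matrix()
    d=d@Rm.T;p=np.array(f['position']);t=(z-p[2])/d[:,2]
    return p+t[:,None]*d
def circ(c,r,n=72):
    a=np.linspace(0,2*np.pi,n,endpoint=False)
    return np.c_[c[0]+r*np.cos(a),c[1]+r*np.sin(a),np.full(n,c[2])]
E
python3 - <<'E'
from h import *
pts={'pan':(.45,.37),'milk':(.45,.04),'belly':(.42,-.256),'can':(.69,-.07),'pile':(.618,-.3)}
for n,(x,y) in pts.items():
    z=.40
    try:
        print(n,env.inverse_kinematics([x,y,z],rot(x,y)))
        env.goto([x,y,z],rot(x,y)); f=env.grab_frame('wrist'); cv2.imwrite(f'pics/w_{n}.png',f['image'])
        np.save(f'w_{n}.npy',f,allow_pickle=True)
        print(env.read_state()['clock'],f['fx'],np.round(f['position'],3),np.round(f['orientation'],1))
        for t in {'pan':['chai_pan_rim'],'milk':['milk_pot_rim'],'belly':['belly_pot_rim'],'can':['canister_rim'],'pile':['lid_largest_knob','lid_second_knob','lid_third_knob','lid_smallest_knob']}[n]:
            print(t,[(np.round(d['xyz'],3).tolist(),round(d['score'],2)) for d in env.search_frame(f,t)[:3]])
    except env.Unreachable as e: print(n,'unreach',e)
E
python3 -c "
import cv2,numpy as np
I=[cv2.imread(f'pics/w_{n}.png') for n in ['pan','milk','belly','can']]
cv2.imwrite('pics/m1.png',cv2.resize(np.vstack([np.hstack(I[:2]),np.hstack(I[2:])]),(800,500),interpolation=cv2.INTER_AREA))"
```

```text
pan [ 55.34791895  14.18591582  13.93981689   0.         -89.75390107
 -15.92011675]
2.7167 309.70691628693146 [0.491 0.32  0.561] [-1.390e+01 -1.000e-01 -1.405e+02]
chai_pan_rim [([0.462, 0.368, 0.112], 0.94)]
milk [ 25.79440767   0.1215184   -2.46524044   0.         -87.41324116
 -20.71479981]
4.0667 309.70691628693146 [ 0.456 -0.024  0.562] [ -13.9    0.  -174.9]
milk_pot_rim [([0.46, 0.042, 0.003], 0.7)]
belly [-12.40483632   4.44131749   2.08501974   0.         -87.64370225
 -18.95846589]
5.3083 309.70691628693146 [ 0.386 -0.311  0.562] [-13.9   0.  148.7]
belly_pot_rim [([0.417, -0.254, 0.006], 0.77)]
can [  7.52850585  26.85270493  32.5502077    0.         -95.69750277
 -13.32130235]
6.65 309.70691628693146 [ 0.682 -0.136  0.563] [-1.390e+01  1.000e-01  1.741e+02]
canister_rim [([0.685, -0.072, 0.011], 0.97), ([0.514, 0.317, 0.143], 0.56)]
pile [-12.44247472  26.04891689  31.26474301   0.         -95.21582612
 -13.45117227]
7.7 309.70691628693146 [ 0.59  -0.358  0.562] [-1.390e+01  1.000e-01  1.541e+02]
lid_largest_knob [([0.614, -0.33, -0.004], 0.82)]
lid_second_knob [([0.629, -0.313, 0.029], 0.65)]
lid_third_knob [([0.838, -0.078, -0.001], 0.86), ([0.617, -0.31, 0.064], 0.85)]
lid_smallest_knob [([0.622, -0.324, 0.087], 0.71), ([0.651, -0.512, 0.006], 0.6)]
```

View pics/m1.png

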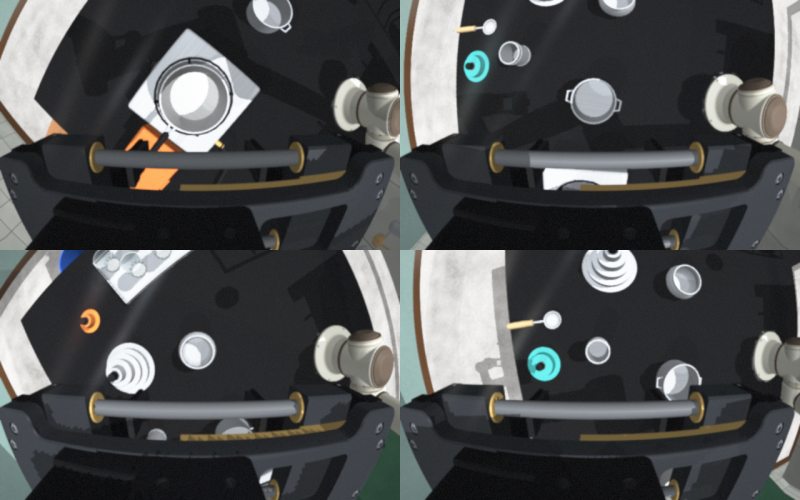

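View pics/w_pile.png

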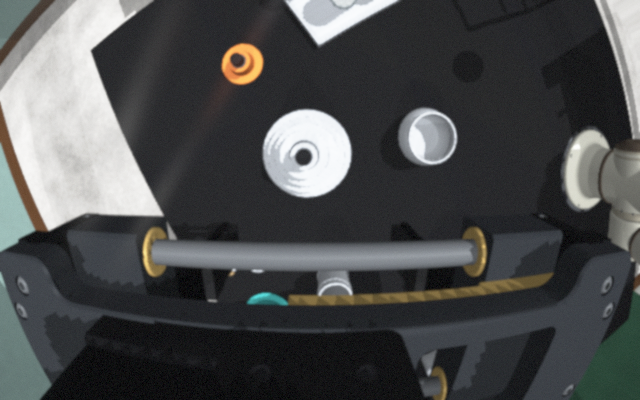

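```bash
cat >> h.py <<'E'
def fitc(f,c0,z,radii,fish=True,rng=.03):
    g=cv2.GaussianBlur(cv2.cvtColor(f['image'],cv2.COLOR_BGR2GRAY).astype(np.float32),(0,0),1.0)
    def score(x,y):
        s=0
        for r,sg in radii:
            o=proj(f,circ((x,y,z),r+.0025),fish).astype(np.float32);i=proj(f,circ((x,y,z),r-.0025),fish).astype(np.float32)
            a=cv2.remap(g,o[:,0],o[:,1],cv2.INTER_LINEAR);b=cv2.remap(g,i[:,0],i[:,1],cv2.INTER_LINEAR)
            d=sg*(b-a).ravel(); s+=np.mean(np.clip(d,-15,40))   # sg=+1: brighter inside
        return s
    best=(-1e9,)
    for st,w in ((.003,rng),(.001,.004),(.0005,.001)):
        cx,cy=(c0 if best[0]<-1e8 else best[1:])
        for dx in np.arange(-w,w+1e-6,st):
            for dy in np.arange(-w,w+1e-6,st):
                s=score(cx+dx,cy+dy)
                if s>best[0]: best=(s,cx+dx,cy+dy)
    return best
def crop(f,center_z,R_,fish,circles,name,px=30,up=5):
    im=f['image'];u,v=proj(f,[center_z],fish)[0];h=px
    x0,y0=int(max(0,u-h)),int(max(0,v-h));c=im[y0:y0+2*h,x0:x0+2*h]
    c=cv2.resize(c,None,fx=up,fy=up,interpolation=cv2.INTER_CUBIC)
    for (cc,r,col) in circles:
        p=((proj(f,circ(cc,r),fish)-[x0,y0]+.5)*up).astype(int)
        cv2.polylines(c,[p],True,col,1)
    cv2.imwrite(name,c); return c
V={'pan':(.144,.171,(.455,.372)),'milk':(.116,.078,(.452,.04)),'belly':(.088,.066,(.418,-.255)),'can':(.060,.094,(.688,-.073))}
E
python3 - <<'E'
from h import *
F={n:np.load(f'w_{n}.npy',allow_pickle=True).item() for n in ['pan','milk','belly','can','pile']}
top=env.grab_frame('top');sc=env.grab_frame('scene')
np.save('top1.npy',top,allow_pickle=True);np.save('scene1.npy',sc,allow_pickle=True)
tiles=[]
for n,(d,z,c0) in V.items():
    b=fitc(F[n],c0,z,[(d/2,1),(d/2-.003,1)][:1])
    print(n,'wrist',np.round(b,4))
    if n=='milk': print('  in can view',np.round(fitc(F['can'],c0,z,[(d/2,1)]),4))
    if n=='belly': print('  in pile view',np.round(fitc(F['pile'],c0,z,[(d/2,1)]),4))
    print('  top',np.round(fitc(top,c0,z,[(d/2,1)],False),4),'scene',np.round(fitc(sc,c0,z,[(d/2,1)],False),4))
    tiles.append(cv2.resize(crop(F[n],(b[1],b[2],z),0,True,[((b[1],b[2],z),d/2,(0,0,255))],f'pics/c_{n}.png',px=55),(400,300)) if 0 else cv2.resize(crop(F[n],(b[1],b[2],z),0,True,[((b[1],b[2],z),d/2,(0,0,255)),((b[1],b[2],z),d/2-.003,(0,255,0))],f'pics/c_{n}.png',px=50),(300,300)))
cv2.imwrite('pics/m2.png',np.vstack([np.hstack(tiles[:2]),np.hstack(tiles[2:])]))
f=F['pile'];cs=[]
print('knob',np.round(fitc(f,(.622,-.315),.136,[(.011,-1)]),4),'flat',np.round(fitc(f,(.622,-.315),.112,[(.02,1)]),4))
print('knob top',np.round(fitc(top,(.622,-.315),.136,[(.011,-1)],False),4))
for r,z in ((.08,.002),(.066,.030),(.052,.058),(.038,.086)):
    b=fitc(f,(.62,-.31),z,[(r,1)],rng=.02);print(r,np.round(b,4),np.round(fitc(top,(.62,-.31),z,[(r,1)],False,rng=.02),4));cs.append(((b[1],b[2],z),r,(0,0,255)))
b=fitc(f,(.622,-.315),.136,[(.011,-1)]);cs.append(((b[1],b[2],.136),.011,(0,255,0)))
crop(f,(.62,-.31,.05),0,True,cs,'pics/c_pile.png',px=55,up=10)
E
```

```text
pan wrist [38.8431  0.4665  0.359 ]
  top [25.7182  0.4635  0.358 ] scene [27.3255  0.4675  0.36  ]
milk wrist [3.9561e+01 4.5800e-01 3.7000e-02]
  in can view [24.543   0.4575  0.037 ]
  top [35.0801  0.4555  0.0375] scene [29.3216  0.46    0.0395]
belly wrist [39.3152  0.4175 -0.256 ]
  in pile view [39.6951  0.419  -0.256 ]
  top [10.4632  0.4185 -0.257 ] scene [27.7458  0.42   -0.2545]
can wrist [40.     0.685 -0.076]
  top [27.717   0.6855 -0.078 ] scene [27.1029  0.687  -0.075 ]
knob [40.     0.622 -0.324] flat [20.0519  0.651  -0.285 ]
knob top [38.1579  0.6235 -0.32  ]
0.08 [40.     0.624 -0.315] [10.0443  0.6265 -0.3165]
0.066 [19.5689  0.611  -0.31  ] [ 8.6586  0.619  -0.3255]
0.052 [15.2239  0.6085 -0.2975] [11.8949  0.643  -0.3145]
0.038 [14.3331  0.602  -0.291 ] [14.1335  0.644  -0.323 ]
```

View pics/m2.png

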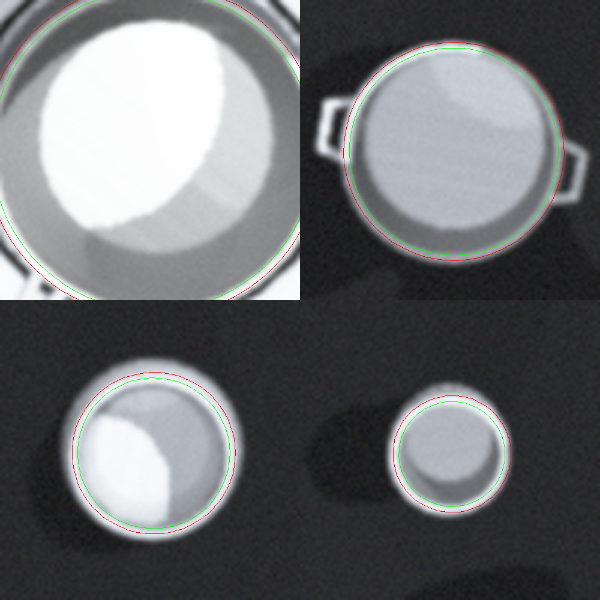

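```bash
python3 -c "
import cv2;i=cv2.imread('pics/c_pile.png');cv2.imwrite('pics/c_pile2.png',cv2.resize(i,(600,600)))"
```

```text
(no output)
```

View pics/c_pile2.png

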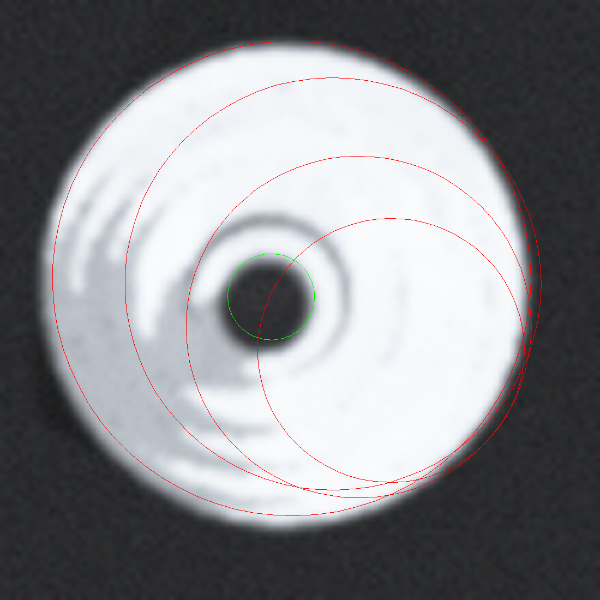

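```bash
sed -i 's/np.clip(d,-15,40)/np.clip(d,-30,250)/' h.py
python3 - <<'E'
from h import *
F={n:np.load(f'w_{n}.npy',allow_pickle=True).item() for n in ['pan','milk','belly','can','pile']}
top=np.load('top1.npy',allow_pickle=True).item();sc=np.load('scene1.npy',allow_pickle=True).item()
tiles=[]
for n,(d,z,c0) in V.items():
  for r in (d/2,d/2-.003):
    sg=1 if r==d/2 else -1
    b=fitc(F[n],c0,z,[(r,sg)],rng=.018)
    print(n,'wrist',np.round(b,4),'  top',np.round(fitc(top,c0,z,[(r,sg)],False,.018),4),'scene',np.round(fitc(sc,c0,z,[(r,sg)],False,.018),4))
    if n=='milk': print('  in can view',np.round(fitc(F['can'],c0,z,[(r,sg)]),4))
    if n=='belly': print('  in pile view',np.round(fitc(F['pile'],c0,z,[(r,sg)]),4))
  b=fitc(F[n],c0,z,[(d/2,1),(d/2-.003,-1)],rng=.018);print('  both',np.round(b,4))
  tiles.append(cv2.resize(crop(F[n],(b[1],b[2],z),0,True,[((b[1],b[2],z),d/2,(0,0,255)),((b[1],b[2],z),d/2-.003,(0,255,0))],f'pics/c_{n}.png',px=50 if n!='pan' else 80),(300,300)))
cv2.imwrite('pics/m3.png',np.vstack([np.hstack(tiles[:2]),np.hstack(tiles[2:])]))
f=F['pile']
print('knob',np.round(fitc(f,(.622,-.318),.136,[(.011,-1)],rng=.015),4))
print('knob top',np.round(fitc(top,(.622,-.318),.136,[(.011,-1)],False,rng=.015),4), np.round(fitc(sc,(.622,-.318),.136,[(.011,-1)],False,rng=.015),4))
b=fitc(f,(.62,-.31),.002,[(.08,1)],rng=.02);print('largest',np.round(b,4),np.round(fitc(sc,(.62,-.31),.002,[(.08,1)],False,rng=.02),4))
E
```

```text
pan wrist [73.6121  0.4655  0.3585]   top [32.5641  0.464   0.3575] scene [28.9755  0.4655  0.3595]
pan wrist [39.2513  0.466   0.3585]   top [12.7834  0.44    0.3505] scene [0.2578 0.442  0.349 ]
  both [112.4633   0.4655   0.3585]
milk wrist [9.09432e+01 4.59000e-01 3.80000e-02]   top [3.91024e+01 4.56500e-01 3.70000e-02] scene [30.6953  0.46    0.0375]
  in can view [5.58262e+01 4.59000e-01 3.65000e-02]
milk wrist [6.7162 0.457  0.0355]   top [-3.8962  0.445   0.063 ] scene [-2.3525  0.429   0.026 ]
  in can view [13.5773  0.4595  0.041 ]
  both [8.96761e+01 4.58500e-01 3.75000e-02]
belly wrist [68.1434  0.419  -0.254 ]   top [10.5317  0.4185 -0.257 ] scene [28.1103  0.42   -0.2545]
  in pile view [80.3205  0.4185 -0.254 ]
belly wrist [20.6891  0.419  -0.2555]   top [-1.2434  0.441  -0.232 ] scene [ 0.522  0.437 -0.247]
  in pile view [17.0011  0.4225 -0.256 ]
  both [85.4642  0.419  -0.2545]
can wrist [ 1.018448e+02  6.865000e-01 -7.550000e-02]   top [27.9172  0.6855 -0.078 ] scene [28.9917  0.6855 -0.076 ]
can wrist [24.5349  0.6865 -0.0765]   top [ 1.0581  0.711  -0.05  ] scene [-0.3938  0.711  -0.0955]
  both [ 1.24565e+02  6.86500e-01 -7.60000e-02]
knob [134.7537   0.6245  -0.3225]
knob top [42.9078  0.624  -0.32  ] [36.5081  0.642  -0.309 ]
largest [115.9865   0.627   -0.314 ] [46.9419  0.628  -0.313 ]
```

View pics/m3.png

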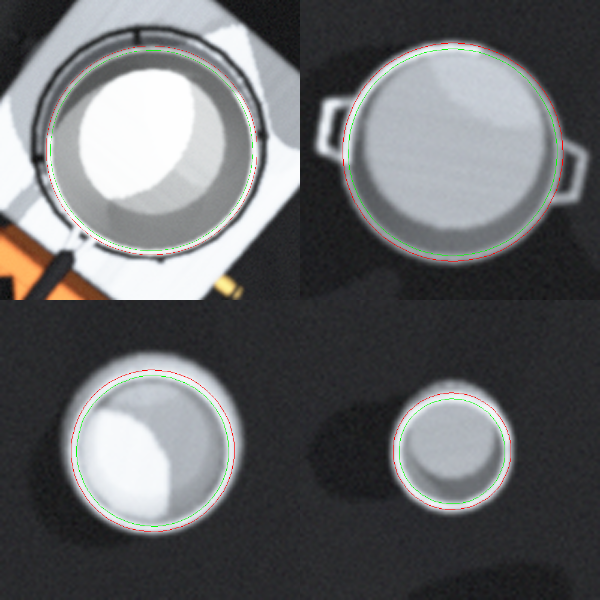

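```bash
cat >> h.py <<'E'
VC={'pan':(.4655,.3585,.171),'milk':(.4585,.0375,.078),'belly':(.419,-.2545,.066),'can':(.6865,-.076,.094)}
def st(m=''):
    s=env.read_state();print(m,'t',round(s['clock'],2),'pos',np.round(s['position'],4),'F',np.round(s['force'],1),'open',round(s['opening'],3),flush=True);return s
def pick(x,y,kz,o=.75):
    env.gripper_to(o)
    r=rot(x,y);env.goto([x,y,kz+.06],r)
    hit=env.move_straight([x,y,kz-.017],rate=.08,force_limit=6);st(f'down hit={hit}')
    if hit: return
    env.gripper_to(0,30);st('gripped')
    env.move_straight([x,y,kz+.0],rate=.04);env.move_straight([x,y,.33],rate=.2);s=st('lifted');return s
def place(n):
    x,y,z=VC[n];r=rot(x,y);t=z+.032
    env.goto([x,y,max(.33,t+.06)],r)
    env.move_straight([x,y,t+.012],rate=.15);st('above')
    hit=env.move_straight([x,y,t-.006],rate=.02,force_limit=2.5);st(f'placed hit={hit} target z {t:.3f}')
def release(n):
    x,y,z=VC[n]
    env.gripper_to(.6);p=env.read_state()['position']
    env.move_straight([p[0],p[1],p[2]+.05],rate=.1);env.move_straight([p[0],p[1],.38],rate=.25);st('released')
E
python3 - <<'E'
from h import *
pick(.6245,-.3225,.133)
place('can')
E
```

```text
down hit=False t 10.65 pos [ 0.625  -0.3227  0.1168] F [-0.   0.3 -0.4] open 0.754
gripped t 11.46 pos [ 0.6245 -0.3225  0.116 ] F [-0.2  0.3  0.3] open 0.242
lifted t 13.17 pos [ 0.624  -0.3222  0.3283] F [-0.1  0.8 -1.6] open 0.242
above t 15.6 pos [ 0.6872 -0.0761  0.1392] F [ 0.6 -0.1 -0.7] open 0.245
placed hit=True target z 0.126 t 16.23 pos [ 0.6864 -0.076   0.126 ] F [ 0.1 -0.1  3.5] open 0.248
```

```bash
cat >> h.py <<'E'
def look(x,y,name,z=.40):
    env.goto([x,y,z],rot(x,y));env.dwell(.15);f=env.grab_frame('wrist');np.save(f'w_{name}.npy',f,allow_pickle=True);cv2.imwrite(f'pics/w_{name}.png',f['image']);return f
def lidchk(f,n,rb):
    x,y,z=VC[n]
    print(n,'brim',np.round(fitc(f,(x,y),z+.001,[(rb,1)],rng=.015),4),'knob',np.round(fitc(f,(x,y),z+.052,[(.011,-1)],rng=.015),4),'want',(x,y))
E
python3 - <<'E'
from h import *
release('can')
f=look(.6865,-.076,'can1');lidchk(f,'can',.038)
f=look(.618,-.3,'pile1')
b=fitc(f,(.622,-.318),.108,[(.011,-1)],rng=.018);b2=fitc(f,(.622,-.318),.058,[(.052,1)],rng=.018)
print('third knob',np.round(b,4),'brim',np.round(b2,4))
b3=fitc(f,(.627,-.314),.002,[(.08,1)],rng=.01);print('largest',np.round(b3,4));st()
crop(f,(b[1],b[2],.06),0,True,[((b[1],b[2],.108),.011,(0,255,0)),((b2[1],b2[2],.058),.052,(0,0,255)),((b3[1],b3[2],.002),.08,(255,0,0))],'pics/c_pile1.png',px=55,up=5)
E
```

```text
released t 18.67 pos [ 0.6852 -0.0757  0.3777] F [0.3 0.2 0. ] open 0.6
can brim [ 1.414942e+02  6.870000e-01 -7.400000e-02] knob [ 1.364835e+02  6.865000e-01 -7.700000e-02] want (0.6865, -0.076)
third knob [131.9318   0.624   -0.319 ] brim [39.1541  0.615  -0.2975]
largest [115.9094   0.627   -0.314 ]
 t 20.25 pos [ 0.6188 -0.2984  0.3999] F [ 0.3 -0.4  0.3] open 0.602
```

View pics/c_pile1.png

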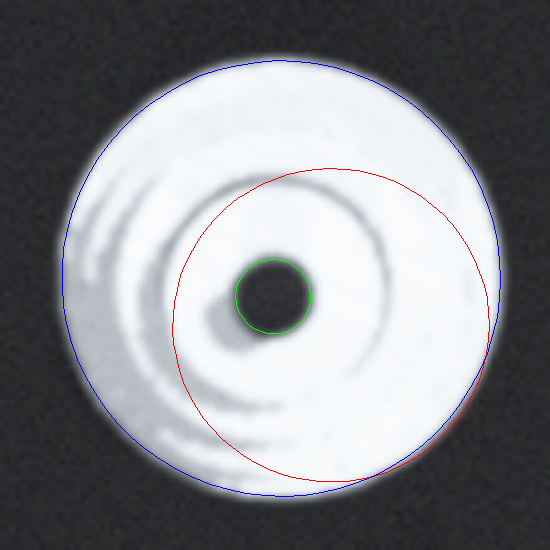

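View pics/w_can1.png

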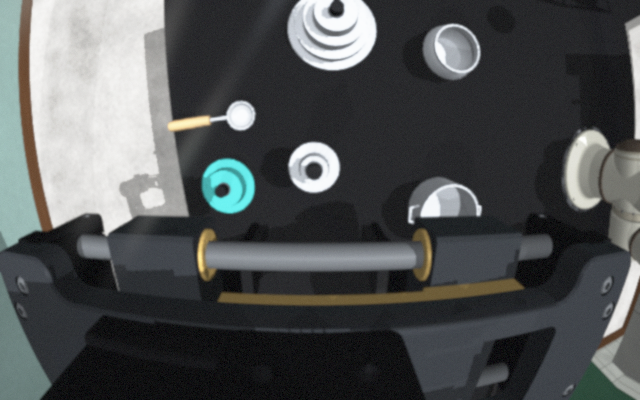

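The smallest lid sits centred on the canister (about pixel 314,167; the fit is within 2 mm). The third lid's knob fits well at (0.624, -0.319), so I'll move that one next.

Run:
```python
from h import *
pick(.624,-.319,.105)
place('belly');release('belly')
f=look(.419,-.2545,'belly1');lidchk(f,'belly',.052)
f=look(.618,-.3,'pile2')
b=fitc(f,(.624,-.316),.080,[(.011,-1)],rng=.018);b3=fitc(f,(.627,-.314),.002,[(.08,1)],rng=.01)
print('second knob',np.round(b,4),'largest',np.round(b3,4));st()
crop(f,(b[1],b[2],.06),0,True,[((b[1],b[2],.080),.011,(0,255,0)),((b3[1],b3[2],.002),.08,(255,0,0))],'pics/c_pile2b.png',px=55,up=5)
```

```text
down hit=False t 22.88 pos [ 0.6245 -0.3192  0.0888] F [-0.2 -0.2 -0. ] open 0.749
gripped t 23.68 pos [ 0.624 -0.319  0.088] F [0.3 0.2 0.4] open 0.242
lifted t 25.53 pos [ 0.6236 -0.3187  0.3284] F [-0.3  1.  -1.1] open 0.248
above t 28.02 pos [ 0.4196 -0.2547  0.1107] F [ 0.3 -0.1 -0.8] open 0.244
placed hit=True target z 0.098 t 28.65 pos [ 0.4189 -0.2545  0.0978] F [-1.8  0.7  3.4] open 0.243
released t 31.21 pos [ 0.4177 -0.2539  0.3782] F [-1.1  0.8  0.3] open 0.597
belly brim [129.563    0.4205  -0.253 ] knob [132.9592   0.419   -0.255 ] want (0.419, -0.2545)
second knob [123.8738   0.6265  -0.316 ] largest [114.5066   0.627   -0.314 ]
 t 32.69 pos [ 0.6168 -0.2999  0.4022] F [-0.2 -0.4  0.4] open 0.601
```

View pics/w_pile2.png

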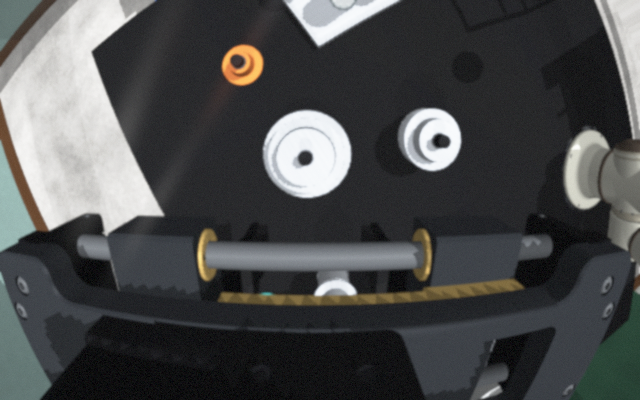

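View pics/c_pile2b.png

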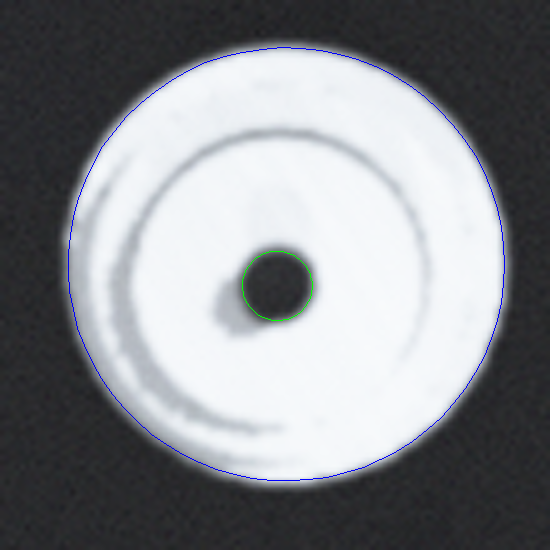

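The third lid is on the belly pot, centred within 2 mm (pixel 430,140). The second lid's knob fits at (0.6265, -0.316), so that lid goes to the milk pot.

Run:
```python
from h import *
pick(.6265,-.316,.077)
place('milk');release('milk')
f=look(.4585,.0375,'milk1');lidchk(f,'milk',.066)
f=look(.618,-.3,'pile3')
b=fitc(f,(.626,-.315),.052,[(.011,-1)],rng=.018);b3=fitc(f,(.627,-.314),.002,[(.08,1)],rng=.01)
print('largest knob',np.round(b,4),'largest',np.round(b3,4));st()
```

```text
down hit=False t 35.4 pos [ 0.627  -0.3162  0.0608] F [ 0.8 -0.9  0.7] open 0.755
gripped t 36.21 pos [ 0.6265 -0.316   0.06  ] F [0.3 0.4 0.1] open 0.246
lifted t 38.2 pos [ 0.6261 -0.3157  0.3285] F [ 0.4  0.3 -1. ] open 0.238
above t 41.19 pos [0.4591 0.0377 0.1227] F [ 0.6 -0.2 -1.8] open 0.243
placed hit=True target z 0.110 t 41.82 pos [0.4584 0.0375 0.1099] F [-0.2  0.   3.1] open 0.243
released t 44.33 pos [0.4569 0.0372 0.3782] F [ 0.7 -0.6 -0.7] open 0.602
milk brim [1.063226e+02 4.590000e-01 3.900000e-02] knob [1.042387e+02 4.585000e-01 3.700000e-02] want (0.4585, 0.0375)
largest knob [117.6836   0.626   -0.3155] largest [119.9632   0.6275  -0.314 ]
 t 46.37 pos [ 0.6181 -0.2986  0.401 ] F [-0.2  0.8  0.2] open 0.599
```

View pics/w_pile3.png

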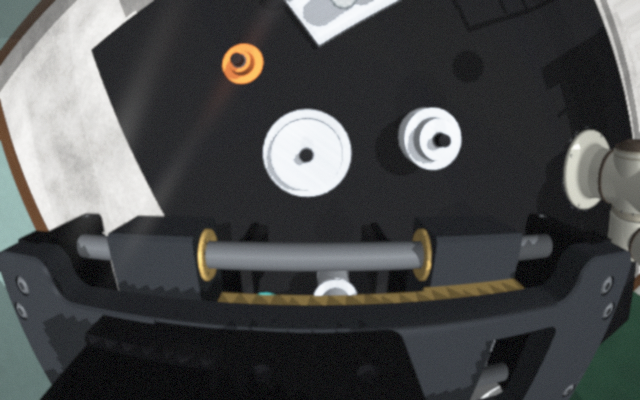

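View pics/w_milk1.png

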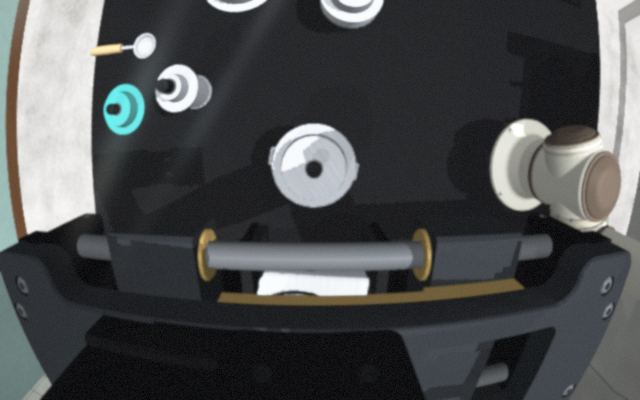

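The second lid is centred on the milk pot (pixel 314,167). Now the largest.

Run:
```python
from h import *
pick(.6262,-.3153,.049)
place('pan');release('pan')
f=look(.4655,.3585,'pan1',.45);lidchk(f,'pan',.08)
crop(f,VC['pan'],0,True,[(VC['pan'],.08,(0,0,255)),((VC['pan'][0],VC['pan'][1],.223),.011,(0,255,0))],'pics/c_pan1.png',px=70,up=5)
f=look(.55,-.15,'chk',.45)
lidchk(f,'belly',.052);lidchk(f,'can',.038)
env.set_joints([91.4,22,0.45,0,-68.4,-14.8])
for n in ('scene','top'):
    f=env.grab_frame(n);cv2.imwrite(f'pics/{n}9.png',f['image'])
st()
```

```text
down hit=False t 49.18 pos [ 0.6267 -0.3155  0.0327] F [-0.1 -0.3  0.7] open 0.752
gripped t 49.99 pos [ 0.6262 -0.3153  0.032 ] F [-0.5  0.   0.3] open 0.244
lifted t 52.12 pos [ 0.6258 -0.3151  0.3285] F [-0.2  0.3 -2.2] open 0.242
above t 55.5 pos [0.4662 0.3589 0.2161] F [ 0.9 -0.2 -1. ] open 0.241
placed hit=True target z 0.203 t 56.13 pos [0.4655 0.3584 0.2029] F [-0.6  0.4  3.5] open 0.247
released t 58.27 pos [0.4644 0.3578 0.3788] F [-1.   0.8  0.4] open 0.599
pan brim [36.9013  0.4645  0.36  ] knob [129.1226   0.4665   0.3575] want (0.4655, 0.3585)
belly brim [123.296    0.4205  -0.253 ] knob [124.6907   0.424   -0.2515] want (0.419, -0.2545)
can brim [ 7.4513e+01  6.8700e-01 -7.4500e-02] knob [58.8542  0.6805 -0.081 ] want (0.6865, -0.076)
 t 64.14 pos [0.1456 0.6078 0.2232] F [-0.5  0.2 -0.5] open 0.604
```

View pics/c_pan1.png

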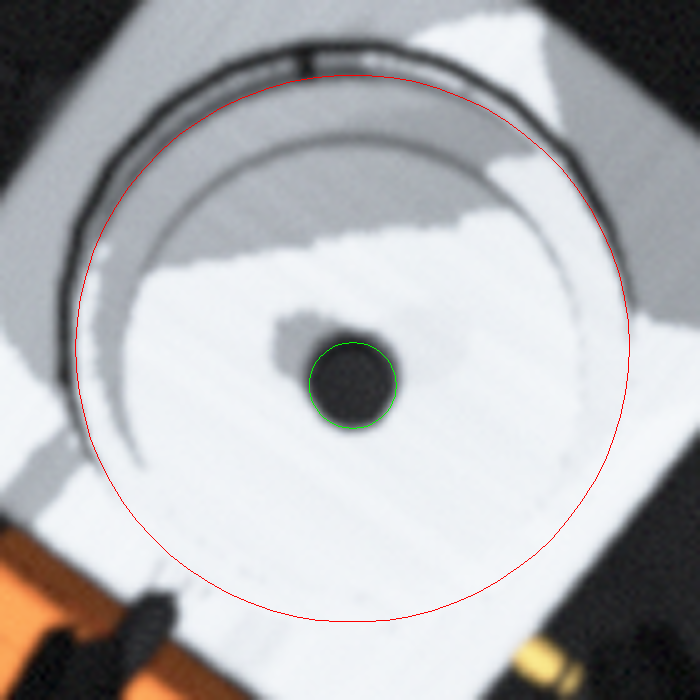

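View pics/scene9.png

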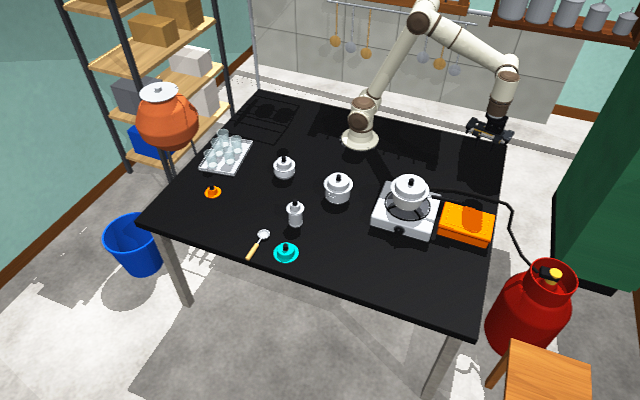

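View pics/top9.png

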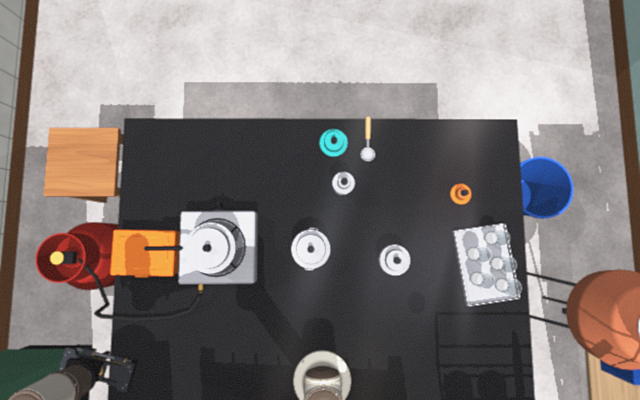

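```bash
python3 -c "
from h import *
env.close_job()"
```

```text
the job is handed in; nothing more can be done
```

I moved all four lids from the pile onto their own vessels: smallest on the canister, third on the belly pot, second on the milk pot, largest on the chai pan. I handed the job in at about 64 s of the 128 s allowed; it gave no verdict.

- **Setting down:** each lid was lowered slowly until it touched, at the expected rim height to within about 1 mm, and only then released.
- **Centring:** wrist pictures taken from directly above after each release put every brim and knob within about 2 mm of the mouth centre.
- **Surroundings:** the last scene and top pictures show the lids level and the vessels where they stood. The tray, tumblers, spice box and the look-alikes are undisturbed, and the arm is clear.

**Checks that disagreed or were weak:**
- **Canister and belly pot:** a later slanted view put these knobs 6 to 8 mm off centre, though their brims were within 2 mm. I put this down to the knob's dark side showing in that view, because the overhead views had them centred.
- **Chai pan:** the brim fit was weak, white lid against white stove, but the knob fit was clear and within 1.5 mm.

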